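Restock the clean cabinet through its sprung flap

TASK

First slide the steel bath out of the way, from the blue ring in front of the flap to the middle of the yellow parking ring, flat on the bench without lifting or tipping it. Then bring every green tip rack and push it upright along the bench through the orange sprung flap, never lifting it over the flap or the lane walls, until all are inside and both leaves have shut behind them. Last, slide the bath back to the middle of its blue ring, again without lifting; leave the blue racks and everything else where they stand.

Things in the scene. Friction and masses are not known exactly. Their poses are not given: they have to be found in the camera images.
- hatch: fixed low transfer lane. Origin on the bench at the middle of the flap; own +y leads inward, own x across. At y = 0 two steel posts, 44 mm high, leave an opening x -60 to +60 mm closed by two orange leaves (3 to 41 mm high). Its floor is the bench; own yaw within 0.1 rad of the world's
- lane_end (a point): point on the lane's floor at its closed inner end, 440 mm past the flap. Grey lane walls, 40 mm high, 8 mm thick, inner faces 64 mm either side of the middle, run from the flap to here; the lane is open above; beyond this end stands the glass cabinet, 215 mm high
- leaf_near (a joint): orange sprung leaf on the robot's side, hinged upright at own x = -60 mm of the hatch, 57 mm long, 4 mm thick; 0 = shut, up to 1.5 rad pushed inward; cannot swing outward. A light spring (under 2 N at the tip) shuts it once clear: a rack whose tail is less than 60 mm past the flap can hold it ajar
- leaf_far (a joint): the other leaf, hinged at own x = +60 mm of the hatch; same values, 0 = shut
- bath_ring (a point): centre of the blue ring (136 mm across) painted on the bench in front of the flap, at own x = 0, y = -95 mm of the hatch; the bath's home, where it stands at the start
- park_ring (a point): centre of the yellow ring (136 mm across) painted on the bench beside the lane, on the robot's side of it: the bath's parking place. To get there from the blue ring the bath must go round the near corner of the lane
- bath: shallow round steel bath pot with fixed lid, 116 mm across (120 at the lid rim) and 36 mm high; on the lid a black bar knob 22 mm thick (own x), 56 mm long (own y), from 36 to 70 mm height. Origin at the centre of its underside, z up. About 0.6 kg; slides with friction about 0.6, so it tips if pulled hard and high
- green1: green tip rack: box 90 (own x) x 64 (own y) x 46 mm high; on top a grip rib along own y, 22 mm thick, 56 mm long, from 46 to 76 mm height. Origin: centre of the underside, z up. 0.16 kg; any yaw on the bench. Starts to the robot's right. To go through the flap; three to five of the five green racks are present
- green2: green tip rack: box 90 (own x) x 64 (own y) x 46 mm high; on top a grip rib along own y, 22 mm thick, 56 mm long, from 46 to 76 mm height. Origin: centre of the underside, z up. 0.16 kg; any yaw on the bench. Starts to the robot's right. To go through the flap; three to five of the five green racks are present
- green3: green tip rack: box 90 (own x) x 64 (own y) x 46 mm high; on top a grip rib along own y, 22 mm thick, 56 mm long, from 46 to 76 mm height. Origin: centre of the underside, z up. 0.16 kg; any yaw on the bench. Starts to the robot's right. To go through the flap; three to five of the five green racks are present
- green4: green tip rack: box 90 (own x) x 64 (own y) x 46 mm high; on top a grip rib along own y, 22 mm thick, 56 mm long, from 46 to 76 mm height. Origin: centre of the underside, z up. 0.16 kg; any yaw on the bench. Starts to the robot's right. To go through the flap; three to five of the five green racks are present
- green5: green tip rack: box 90 (own x) x 64 (own y) x 46 mm high; on top a grip rib along own y, 22 mm thick, 56 mm long, from 46 to 76 mm height. Origin: centre of the underside, z up. 0.16 kg; any yaw on the bench. Starts to the robot's right. To go through the flap; three to five of the five green racks are present
- blue1: blue tip rack: box 90 (own x) x 64 (own y) x 46 mm high; on top a grip rib along own y, 22 mm thick, 56 mm long, from 46 to 76 mm height. Origin: centre of the underside, z up. 0.16 kg; any yaw on the bench. A bystander among the green ones: to be left where it is
- blue2: blue tip rack: box 90 (own x) x 64 (own y) x 46 mm high; on top a grip rib along own y, 22 mm thick, 56 mm long, from 46 to 76 mm height. Origin: centre of the underside, z up. 0.16 kg; any yaw on the bench. A bystander left of the yellow ring: to be left where it is
- reagent: amber bottle, 64 mm across, 150 mm high, bystander beyond the lane; origin under its centre
- jar: white jar with red cap, 72 mm across, 90 mm high, bystander; origin under its centre
- beaker: glass beaker, 76 mm across, 100 mm high, bystander far left; origin under its centre
Mind the look-alikes: they are no part of the job. Leave any pink look-alike of the green2 alone.

How it is judged:
By the outcome, as a careful person would: the job done as asked, in the order asked, and still so for the second after the job is handed in, with the robot touching nothing.
Of green1, green2, green3, green4, green5 only 3 to 5 are there at a start; the rules pass over those that are not, and their reading is None.
At some moment in a run one of green1, green2, green3, green4, green5 may be knocked a few centimetres aside while the robot is not near it.
Once in a run the grip may slacken for a moment while it holds something.
It also fails if it takes over 210 s, if anything falls off the work surface, if the arm or the gripper's body presses on something with over 40 N, if the wrist force passes 120 N, or if a joint passes its speed limit or range.

ROBOT

A 7-joint arm with a two-finger parallel gripper is mounted at the origin on the work surface. World frame = base frame: x ahead of the robot, y to its left, z up, the work surface at z = 0. Lengths are in mm, angles in rad, forces in N, time in s.
With the tool pointing down it reaches from about 400 to 900 mm from the base axis. Payload 5.6 kg.
Tool frame: the origin (TCP) lies midway between the tips of the shut fingers; the grasp point (between the pads) lies 19 mm behind it; x points along the fingers, y is the direction in which the jaws open and shut, and the axes are right-handed (so a half turn about x gives the same grasp; the last joint's range is limited). The gripper opens to 92 mm and grips with 3 to 60 N. Pads are 20 mm wide; open, the fingers measure 128 mm over their backs; the gripper's body (75 mm by 189 mm) begins 69 mm behind the grasp point.
Start: joints at [1.101, 0.468, -0.012, 1.603, 0.006, 1.071, -0.056], TCP at [269.035, -591.717, 214.592] pointing down, gripper open.
Joint ranges: [-2.53, 2.53], [-0.31, 2.02], [-1.57, 1.55], [0.28, 2.44], [-1.29, 4.43], [0.15, 1.84], [-2.92, 2.92]. Speed limits (rad/s): [2.57, 2.57, 3.14, 3.14, 3.14, 3.14, 3.14].

INTERFACE

Orientations are given as a rotation vector (axis times angle).
In Python, from cell import robot, grip, kin, viewer gives the robot as it stands. Calls block until the motion is done:
- robot.movep(position, orientation): joint-space move of the TCP to a pose.
- robot.servo_line(position, feed=150, rotation=None): straight line of the TCP; rotation=None keeps the orientation; feed is the mean speed in mm/s.
- robot.goto_joints(angles): joint-space move.
- grip(opening, newtons=None): opening from 0.0 (shut) to 1.0 (fully open); newtons is the grip in N (None keeps the last); returns when the fingers have stopped.
- robot.hold(seconds).
- kin.ik(position, orientation): joint angles nearest the present ones, or None.
- robot.observe(): the state.
- viewer.read_camera(name): name is "side" or "top"; returns the picture (400x640x3 uint8, red, green, blue); there is no depth.
- viewer.camera_info(name): a dict with "camera_matrix" (3x3 intrinsics, pixels), "R" (3x3) and "t" (3): a world point X has camera coordinates R X + t. Camera axes: x right, y down, z forward; pixel columns grow to the right and rows downward; lengths in mm; the calibration is good to about 2 mm. A picture is of the moment at which its call begins. camera_info takes no time and is no camera call.
A pose or a line that the arm cannot do raises robot.IKError and nothing moves.
- robot.job_done(): hands the job in, once; it reports no verdict.
Trained networks look in the newest picture that a camera, given by its name, has taken for a name from the list of things; names that differ only in an ending like _2 or _b are one class to them, and where a whole thing is asked for, a point or a joint stands for the part that bears it (a point fixed in the world has none). Each returns a list of dicts, best first, with "confidence" (0 to 1); they miss things now and then, are a little off and sometimes report something else, mostly with a low value. They report only what shows in the picture. A call takes as long as a camera call. They do not tell look-alikes from the thing itself.
- viewer.silhouettes(name, camera): "mask" (400x640 bool, what is visible of it).
- viewer.pinpoint(name, camera): "at" ([x, y, z] in mm, in the coordinates of the camera as it stood for that picture, good to about 4 mm: a listed point, or the origin of a listed thing).
The state is a dict: "t": time; "joints": joint angles; "joint_velocities": joint speeds; "joint_torque": joint torques, N m; "tcp_pos": TCP position; "tcp_rot": TCP orientation; "contact_force": force on the tool from outside, world axes, zero at the start; "wrist_torque": the same for the moment, N m; "grip_width": opening from 0.0 (shut) to 1.0 (fully open).
Only numpy, scipy, OpenCV 4.12 (cv2) and the standard library are available. Lean on these libraries where they do the work, as an engineer would, in place of code of your own. Each camera call takes 0.05 s, during which the arm holds its last target. There are 200 camera calls.

## Working session

There is one attempt and no reset: what is moved stays moved. The work goes in short steps, each a Python script; the robot and the scene stay as the last script left them, time stands still between calls to the robot, and variables do not carry over. Pictures are saved under pics/ and viewed, about 12 in all and at most 16, crops included, and the job is handed in when it is done.

```bash
ls; mkdir -p pics
python3 - <<'E'
from cell import robot, grip, kin, viewer
import cv2, numpy as np
for c in ["top","side"]:
    im=viewer.read_camera(c); cv2.imwrite(f"pics/{c}0.png",im[:,:,::-1])
    i=viewer.camera_info(c); print(c,np.round(i["camera_matrix"],1).tolist(),np.round(i["R"],4).tolist(),np.round(i["t"],1).tolist())
    R=np.array(i["R"]);t=np.array(i["t"])
    for n in ["hatch","lane_end","bath_ring","park_ring","bath","green1","green2","blue1","reagent","jar","beaker"]:
        try:
            for d in viewer.pinpoint(n,c): print(n,round(d["confidence"],2),np.round(R.T@(np.array(d["at"])-t),0).tolist())
        except Exception as e: print(n,e)
o=robot.observe(); print(o["t"],o["tcp_rot"],o["contact_force"],o["grip_width"])
E
```

```text
pics
top [[464.1, 0.0, 319.2], [0.0, 464.1, 192.2], [0.0, 0.0, 1.0]] [[-0.0394, -0.9992, -0.0063], [-0.9785, 0.0399, -0.2024], [0.2025, -0.0018, -0.9793]] [-29.3, 482.6, 1712.7]
hatch 0.93 [580.0, 88.0, 1.0]
hatch 0.16 [759.0, -99.0, -4.0]
lane_end 0.58 [591.0, 530.0, -2.0]
bath_ring 0.66 [579.0, -8.0, 1.0]
park_ring 0.92 [400.0, 165.0, 3.0]
park_ring 0.31 [269.0, 393.0, 4.0]
bath 0.66 [569.0, -9.0, 3.0]
bath 0.59 [401.0, 167.0, 2.0]
green1 0.94 [390.0, -328.0, 2.0]
green1 0.9 [182.0, -347.0, -2.0]
green1 0.79 [634.0, -332.0, -1.0]
green1 0.74 [441.0, -617.0, -1.0]
green1 0.71 [514.0, -193.0, 4.0]
green1 0.57 [614.0, -196.0, -0.0]
green2 0.94 [390.0, -328.0, 2.0]
green2 0.9 [182.0, -347.0, -2.0]
green2 0.79 [634.0, -332.0, -1.0]
green2 0.74 [441.0, -617.0, -1.0]
green2 0.71 [514.0, -193.0, 4.0]
green2 0.57 [614.0, -196.0, -0.0]
blue1 0.64 [396.0, 342.0, 3.0]
blue1 0.63 [515.0, -328.0, -1.0]
blue1 0.44 [593.0, 530.0, 3.0]
blue1 0.39 [616.0, -194.0, 1.0]
reagent 0.64 [760.0, -97.0, -2.0]
reagent 0.63 [760.0, -196.0, -2.0]
reagent 0.39 [630.0, -331.0, -0.0]
jar 0.61 [760.0, -196.0, 3.0]
[... 562 characters left out ...]
green1 0.64 [437.0, -616.0, -2.0]
green1 0.59 [394.0, -325.0, -3.0]
green1 0.56 [620.0, -189.0, -4.0]
green2 0.97 [627.0, -330.0, -2.0]
green2 0.91 [515.0, -189.0, 1.0]
green2 0.71 [183.0, -346.0, -2.0]
green2 0.64 [437.0, -616.0, -2.0]
green2 0.59 [394.0, -325.0, -3.0]
green2 0.56 [620.0, -189.0, -4.0]
blue1 0.87 [402.0, 338.0, -5.0]
blue1 0.75 [515.0, -328.0, -3.0]
blue1 0.5 [390.0, -323.0, -2.0]
reagent 0.56 [763.0, -98.0, -3.0]
reagent 0.55 [618.0, -191.0, -5.0]
reagent 0.38 [760.0, -191.0, 1.0]
reagent 0.2 [391.0, -328.0, -3.0]
jar 0.64 [759.0, -191.0, 3.0]
beaker 0.59 [268.0, 402.0, -0.0]
1.2 [ 1.98565802  0.43023014 -1.98571314] [-0.02651845 -0.04649804  0.3464331 ] 1.0029645421218876
```

View pics/top0.png

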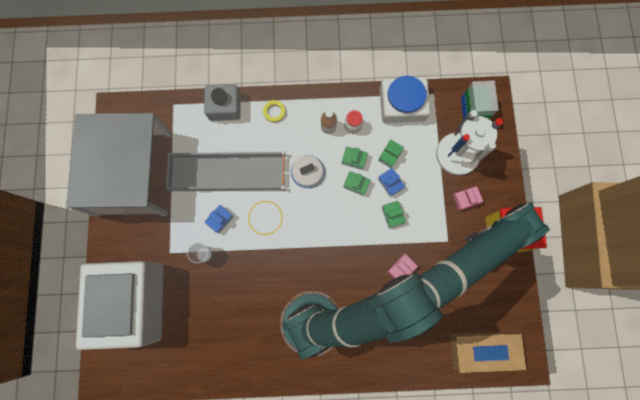

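View pics/side0.png

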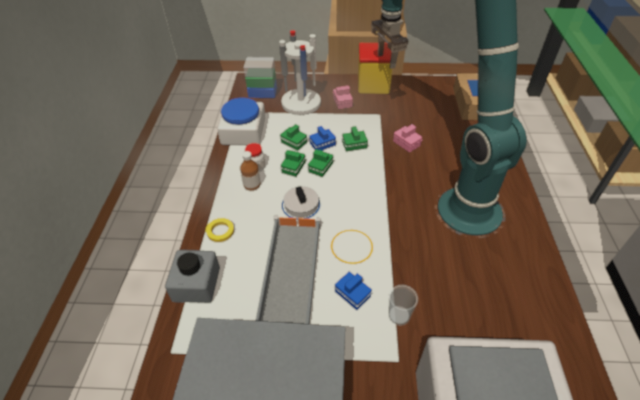

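The top view shows four green racks at about px (355,157), (392,153), (357,183) and (394,214). blue1 is among them at (391,181), and there are two pink look-alikes at (468,198) and (403,267). The bath is at (307,170) in front of the lane (168–288, 153–190), the yellow ring is at (265,217), and blue2 is at (219,219). This agrees with the pinpoint results. Next I fit poses with yaw.

```bash
cat > h.py <<'E'
from cell import robot, grip, kin, viewer
import cv2, numpy as np
from scipy.optimize import minimize
from scipy.spatial.transform import Rotation as Ro
S=4
INFO={c:viewer.camera_info(c) for c in ("top","side")}
def proj(P,c):
    i=INFO[c]; q=(np.atleast_2d(P)@np.array(i["R"]).T+i["t"])@np.array(i["camera_matrix"]).T
    return q[:,:2]/q[:,2:]
def box(a,b,z0,z1): return np.array([[x,y,z] for x in(-a/2,a/2) for y in(-b/2,b/2) for z in(z0,z1)],float)
RACK=[box(90,64,0,46),box(22,56,46,76)]; KNOB=[box(22,56,36,70)]
def place(B,p): 
    R=Ro.from_euler("z",p[2]).as_matrix(); return B@R.T+[p[0],p[1],0]
def render(model,p,c,o,n):
    m=np.zeros((n,n),np.uint8)
    for B in model:
        q=((proj(place(B,p),c)-o+.5)*S).astype(np.float32)
        cv2.fillConvexPoly(m,np.round(cv2.convexHull(q)).astype(np.int32),1)
    return m
def cmask(im,kind):
    h=cv2.cvtColor(im,cv2.COLOR_RGB2HSV).astype(int); H,s,v=h[...,0],h[...,1],h[...,2]
    if kind=="green": return ((H>50)&(H<80)&(s>110)&(v>40)).astype(np.uint8)
    if kind=="dark": return (v<75).astype(np.uint8)
def fit(ims,model,kind,x,y,yaws=np.arange(0,np.pi,np.pi/12),half=20):
    obs={}
    for c,im in ims.items():
        o=np.round(proj([x,y,30],c)[0])-half; u,w=o.astype(int)
        cut=cmask(im,kind)[w:w+2*half,u:u+2*half]
        obs[c]=(o,cv2.resize(cut,None,fx=S,fy=S,interpolation=cv2.INTER_LINEAR))
    def cost(p):
        r=0
        for c,(o,m) in obs.items():
            k=render(model,p,c,o,m.shape[0]); r+=1-(k&m).sum()/max(1,(k|m).sum())
        return r/len(obs)
    best=min(([x,y,a] for a in yaws),key=cost)
    res=minimize(cost,best,method="Nelder-Mead",options=dict(initial_simplex=np.array(best)+np.array([[0,0,0],[6,0,0],[0,6,0],[0,0,.15]])))
    return res.x,res.fun
def look(cams=("top","side")): return {c:viewer.read_camera(c) for c in cams}
def rot(a):
    y=np.array([np.cos(a),np.sin(a),0]);x=np.array([0,0,-1.]);return Ro.from_matrix(np.c_[x,y,np.cross(x,y)]).as_rotvec()
def yawnear(a,ref): return a+np.pi*np.round((ref-a)/np.pi)
def tyaw():
    v=Ro.from_rotvec(robot.observe()["tcp_rot"]).as_matrix()[:,1]; return np.arctan2(v[1],v[0])
def st(msg=""):
    o=robot.observe(); print(msg,round(o["t"],1),np.round(o["tcp_pos"],1),"yaw",round(tyaw(),2),"F",np.round(o["contact_force"],1),"M",np.round(o["wrist_torque"],2),"w",round(o["grip_width"],3),"j7",round(o["joints"][6],2))
HATCH=np.array([579.,88.]);HY=-0.027
def H(x,y): return HATCH+np.array([np.cos(HY)*x-np.sin(HY)*y,np.sin(HY)*x+np.cos(HY)*y])
E
python3 - <<'E'
from h import *
ims=look()
for x,y in [(391,-327),(631,-331),(514,-191),(617,-192)]:
    for cs in (("top","side"),): 
        p,f=fit({c:ims[c] for c in cs},RACK,"green",x,y); print(np.round(p,2),round(f,2))
pb,f=fit(ims,KNOB,"dark",572,-6,half=12); print("bath",np.round(pb,2),round(f,2))
im=cv2.resize(ims["top"],None,fx=4,fy=4,interpolation=cv2.INTER_CUBIC)
def pl(P,col,im=im): cv2.polylines(im,[np.round((proj(P,"top")+.5)*4).astype(np.int32)],True,col,1)
pl([[*H(x,y),0] for x,y in[(-64,0),(64,0),(64,440),(-64,440)]],(255,0,0))
pl([[*H(x,y),40] for x,y in[(-72,0),(72,0),(72,440),(-72,440)]],(255,255,0))
t=np.linspace(0,6.28,40)
for cx,cy in [H(0,-95),(400,165)]: pl(np.c_[cx+68*np.cos(t),cy+68*np.sin(t),0*t],(255,0,255))
pl(np.c_[pb[0]+60*np.cos(t),pb[1]+60*np.sin(t),36+0*t],(0,255,255)); pl(place(np.array([[11,28,70],[-11,28,70],[-11,-28,70],[11,-28,70.]]),pb),(0,255,0))
cv2.imwrite("pics/lane.png",cv2.resize(im[560:980,640:1420],(780,420))[:,:,::-1]); st()
E
```

```text
[ 391. -327.    0.] 0.49
[ 636.34 -337.3     2.62] 0.51
[ 516.82 -200.67    1.46] 0.69
[ 620.46 -198.56    1.55] 0.7
bath [ 5.7589e+02 -1.2370e+01  2.0000e-01] 0.64
 1.3 [ 269.  -591.7  214.6] yaw -1.14 F [-0.6 -0.5 -0.4] M [ 0.    0.01 -0.01] w 0.998 j7 -0.06
```

View pics/lane.png

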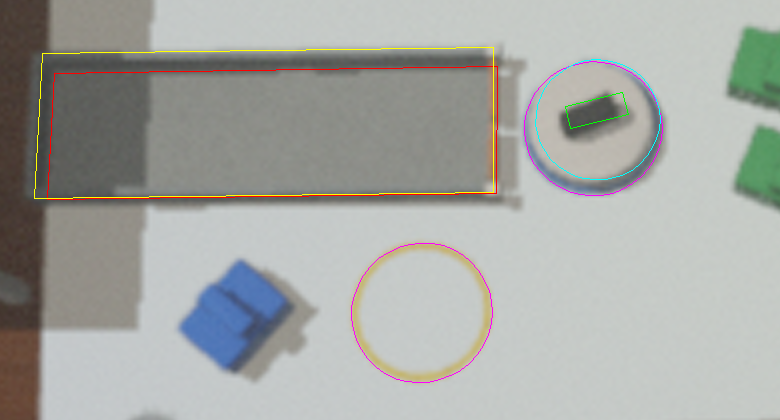

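The overlay shows the lane estimate is a few mm off in x and the yaw is wrong. The colour-mask fits are also poor, so I'm refitting on the network silhouettes.

```bash
cat >> h.py <<'E'
def fitm(obs,model,p0,yaws=(0,),d=(6,6,.1),pad=8):
    """obs {cam: bool mask} -> pose by IoU"""
    data={}
    for c,m in obs.items():
        r,q=np.where(m); o=np.array([q.min()-pad,r.min()-pad]); n=max(np.ptp(q),np.ptp(r))+2*pad
        big=np.zeros((n,n),np.uint8); ok=np.zeros((400+n+2*pad,640+n+2*pad),np.uint8); ok[pad:400+pad,pad:640+pad]=m
        cut=ok[o[1]+pad:o[1]+pad+n,o[0]+pad:o[0]+pad+n].astype(np.float32)
        big=(cv2.resize(cut,None,fx=S,fy=S,interpolation=cv2.INTER_LINEAR)>.5).astype(np.uint8)
        data[c]=(o,big)
    def cost(p):
        r=0
        for c,(o,m) in data.items():
            k=render(model,p,c,o,m.shape[0]); r+=1-(k&m).sum()/max(1,(k|m).sum())
        return r/len(data)
    best=min(([p0[0],p0[1],p0[2]+a] for a in yaws),key=cost)
    dd=np.diag(d); s=np.array(best)+np.vstack([0*dd[0],dd])
    res=minimize(cost,best,method="Nelder-Mead",options=dict(initial_simplex=s))
    return res.x,res.fun
YAWS=np.arange(0,np.pi,np.pi/12)
def nearest(masks,c,x,y):
    """mask whose median pixel lies nearest to the projection of x,y"""
    u=proj([x,y,25],c)[0]; f=lambda m:np.hypot(*(np.median(np.argwhere(m),0)[::-1]-u))
    m=min(masks,key=f,default=None); return m if m is not None and f(m)<12 else None
def racks(guess,ims=None,name="green1",cams=("top","side")):
    ims=ims or look(); sil={c:[d["mask"] for d in viewer.silhouettes(name,c) if d["mask"].sum()>40] for c in cams}; out=[]
    for x,y in guess:
        obs={c:m for c in cams if (m:=nearest(sil[c],c,x,y)) is not None}
        out.append((*fitm(obs,RACK,(x,y,0),YAWS,(6,6,.15)),len(obs)) if obs else None)
    return out
E
python3 - <<'E'
from h import *
G=[(391,-327),(631,-331),(514,-191),(617,-192)]
ims=look()
for g,r in zip(G,racks(G,ims)): print(g,r and (np.round(r[0],2),round(r[1],2),r[2]))
L=[box(144,440,0,40)+[0,220,0]]
for n in ("hatch","lane_end"):
  ms={}
  for c in ims:
    ds=viewer.silhouettes(n,c); print(n,c,[(round(d["confidence"],2),int(d["mask"].sum())) for d in ds])
    if ds: ms[c]=ds[0]["mask"]
  if n=="hatch":
    for c in ms: p,f=fitm({c:ms[c]},L,(579,88,-.02),d=(6,6,.03)); print(c,np.round(p,3),round(f,3))
    np.save("hm.npy",ms["top"])
for c in ims:
    ds=viewer.silhouettes("bath",c); print("bath",[(round(d["confidence"],2),int(d["mask"].sum())) for d in ds])
    t=np.linspace(0,6.28,40)
    B=[np.r_[np.c_[58*np.cos(t),58*np.sin(t),0*t],np.c_[60*np.cos(t),60*np.sin(t),36+0*t]],KNOB[0]]
    p,f=fitm({c:ds[0]["mask"]},B,(572,-7,0.2),d=(6,6,.3)); print(c,np.round(p,2),round(f,3))
    # knob yaw
    v=ims[c].max(2).astype(int); u=np.round(proj([572,-7,60],c)[0]).astype(int); w=v[u[1]-13:u[1]+14,u[0]-13:u[0]+14]
    m=np.zeros((400,640),bool); m[u[1]-13:u[1]+14,u[0]-13:u[0]+14]=w<100
    nl,lab,stt,_=cv2.connectedComponentsWithStats(m.astype(np.uint8)); k=1+np.argmin([np.hypot(*(np.argwhere(lab==i).mean(0)[::-1]-u)) for i in range(1,nl)])
    print(stt[1:,4],k); p,f=fitm({c:lab==k},KNOB,(572,-7,0),YAWS,(6,6,.15)); print("knob",c,np.round(p,2),round(f,2))
im=cv2.resize(ims["top"][135:215,155:345],None,fx=4,fy=4,interpolation=cv2.INTER_CUBIC)
cv2.imwrite("pics/laneraw.png",im[:,:,::-1])
E
```

```text
(391, -327) (array([ 3.8995e+02, -3.2700e+02,  2.5000e-01]), np.float64(0.08), 2)
(631, -331) (array([ 629.65, -335.01,    2.56]), np.float64(0.09), 2)
(514, -191) (array([ 516.6 , -191.26,    1.25]), np.float64(0.12), 1)
(617, -192) (array([ 619.17, -190.61,    1.28]), np.float64(0.08), 2)
hatch top [(0.88, 12851), (0.28, 316)]
hatch side [(0.78, 17663)]
top [ 5.79803e+02  9.20430e+01 -2.50000e-02] 0.665
side [ 5.82591e+02  1.96665e+02 -4.10000e-02] 0.525
lane_end top [(0.77, 12965), (0.41, 974)]
lane_end side [(0.91, 17849), (0.65, 836)]
bath [(0.77, 775), (0.46, 424)]
top [ 5.7173e+02 -5.9300e+00  2.8000e-01] 0.03
[82] 1
knob top [ 5.76e+02 -3.00e+00  3.60e-01] 0.32
bath [(0.84, 896)]
side [ 5.7661e+02 -2.7700e+00  2.9000e-01] 0.06
[108] 1
knob side [ 5.7442e+02 -4.9100e+00  2.9000e-01] 0.27
```

View pics/laneraw.png

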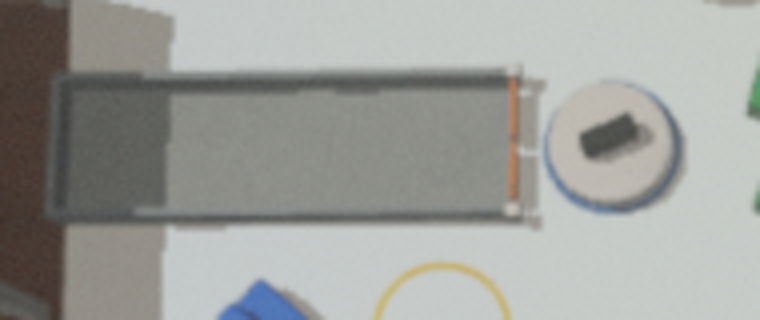

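Now the picture is clear. In this 4x crop the post tops are at about (514,73) and (512,210), and the lane-end outer corners are at (58,75) and (52,216). The bath knob is at (610,135). Next I back-project these points.

```bash
cat >> h.py <<'E'
def back(u,z,c="top"):
    i=INFO[c];R=np.array(i["R"]);C=-R.T@i["t"];d=R.T@np.linalg.inv(i["camera_matrix"])@[u[0],u[1],1];return (C+d*(z-C[2])/d[2])[:2]
E
python3 - <<'E'
from h import *
pt=lambda a,b,z: back((a/4-.375+155,b/4-.375+135),z)
for q in [(514,73,44),(512,210,44),(514,88,41),(514,200,41),(58,75,40),(52,216,40),(135,74,40),(140,212,40),(500,71,40),(500,212,40),(610,135,70),(443,320,0)]: print(q,np.round(pt(*q),1))
im=viewer.read_camera("top")
# orange leaves centroid
h=cv2.cvtColor(im,cv2.COLOR_RGB2HSV); m=(h[...,0]<15)&(h[...,1]>110); m[:150]=0;m[195:]=0;m[:,:270]=0;m[:,300:]=0
q=np.argwhere(m);print(len(q),q.min(0),q.max(0),np.round(back(q.mean(0)[::-1],35),1))
for c in("top","side"):
    viewer.read_camera(c);R=np.array(INFO[c]["R"])
    for n in("hatch","lane_end","bath_ring","park_ring"):
        ds=viewer.pinpoint(n,c)
        if ds: print(c,n,round(ds[0]["confidence"],2),np.round(R.T@(np.array(ds[0]["at"])-INFO[c]["t"]),1))
E
```

```text
(514, 73, 44) [643.3  84.9]
(512, 210, 44) [507.5  90. ]
(514, 88, 41) [629.1  85.5]
(514, 200, 41) [517.8  88.1]
(58, 75, 40) [660.8 528.8]
(52, 216, 40) [520.4 530.9]
(135, 74, 40) [658.7 453.8]
(140, 212, 40) [520.9 446.6]
(500, 71, 40) [647.1  98.7]
(500, 212, 40) [506.9 101.9]
(610, 135, 70) [570.7  -6.6]
(443, 320, 0) [411.  162.7]
23 [156 283] [182 283] [582.2  87.6]
top hatch 0.67 [580.9  89.8   2.1]
top lane_end 0.69 [5.942e+02 5.307e+02 5.000e-01]
top bath_ring 0.95 [574.7  -6.7   1.3]
top park_ring 0.92 [399.9 162.8   4. ]
side hatch 0.71 [576.9  86.7   1.5]
side bath_ring 0.83 [ 5.784e+02 -5.000e-01  5.500e+00]
side park_ring 0.86 [396.8 165.4  -1.1]
```

```bash
sed -i 's/^HATCH=.*/HATCH=np.array([576.5,88.]);HY=-0.034/' h.py
cat >> h.py <<'E'
PARK=np.array([399.,164.])
def best_yaw(pts,a):
    """pick half-turn of jaw yaw a for which all points are reachable, j7 most central"""
    r=[]
    for k in(-1,0,1):
        js=[kin.ik(list(p),rot(a+k*np.pi)) for p in pts]
        if all(j is not None for j in js): r.append((max(abs(j[6]) for j in js),a+k*np.pi))
    print("yaw options",np.round(r,2)); return min(r)[1]
E
python3 - <<'E'
from h import *
a=best_yaw([(572.5,-5.5,41),(440,10,41),(399,164,41)],.30)
robot.movep([572.5,-5.5,140],rot(a)); grip(.65); st("above")
robot.servo_line([572.5,-5.5,42],feed=100); st("down")
grip(0,40); st("grip")
E
```

```text
yaw options [[ 2.83 -2.84]
 [ 0.93  0.3 ]
 [ 2.83  3.44]]
above 5.3 [572.5  -5.4 140. ] yaw 0.3 F [ 0.4 -0.7  0.4] M [-0.04 -0.09 -0.  ] w 0.653 j7 -0.07
down 6.5 [573.1  -5.4  42.6] yaw 0.3 F [-0.6  0.2 -0.7] M [ 0.01 -0.09 -0.  ] w 0.65 j7 -0.15
grip 7.1 [573.1  -5.5  42.2] yaw 0.3 F [ 1.3 -0.2  0. ] M [ 0.02 -0.51 -0.09] w 0.24 j7 -0.15
```

```bash
cat >> h.py <<'E'
def slide(pts,z,feed,yaw=None,step=25):
    """straight slides in short steps, stops if the grip opens"""
    for p in pts:
        s=robot.observe()["tcp_pos"][:2]; n=max(1,int(np.hypot(*(np.array(p)-s))//step))
        for k in range(1,n+1):
            q=np.array(s)+(np.array(p)-s)*k/n
            robot.servo_line([*q,z],feed=feed,rotation=None if yaw is None else rot(yaw))
        st("  slide")
E
python3 - <<'E'
from h import *
slide([(440,8),(399,164)],42,60,step=60)
ims=look(); cv2.imwrite("pics/park.png",np.hstack([cv2.resize(ims["top"][140:260,180:340],None,fx=2.5,fy=2.5),cv2.resize(ims["side"][140:300,220:430],(394,300))])[:,:,::-1])
E
```

```text
slide 9.7 [439.9   8.   42.1] yaw 0.3 F [2.7 0.1 5.4] M [-0.1  -0.84 -0.02] w 0.237 j7 -0.23
  slide 12.7 [399.  158.6  42.2] yaw 0.3 F [  3.1 -13.1  16.7] M [-2.74 -0.87 -0.06] w 0.238 j7 -0.61
```

View pics/park.png

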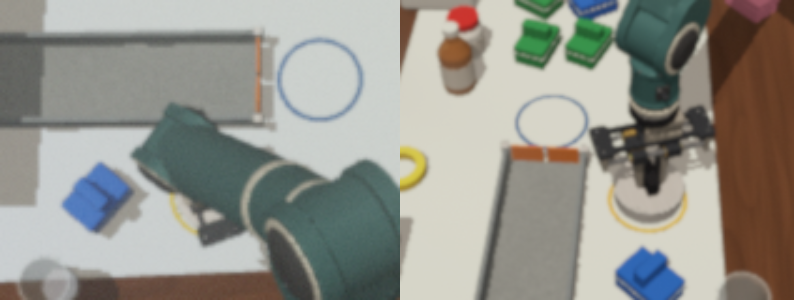

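Run:
```python
from h import *
grip(.4); robot.hold(.3); st("open")
robot.servo_line([399,158.6,130],feed=120); robot.movep([440,-100,250],rot(.3)); st()
ims=look(); t=np.linspace(0,6.28,40)
B=[np.r_[np.c_[58*np.cos(t),58*np.sin(t),0*t],np.c_[60*np.cos(t),60*np.sin(t),36+0*t]],KNOB[0]]
for c in ims:
    R=np.array(INFO[c]["R"])
    ds=viewer.silhouettes("bath",c)
    if ds: p,f=fitm({c:ds[0]["mask"]},B,(399,160,.3),d=(6,6,.3)); print(c,np.round(p,2),round(f,3))
    for n in("bath","park_ring","bath_ring"):
        for d in viewer.pinpoint(n,c)[:1]: print(c,n,round(d["confidence"],2),np.round(R.T@(np.array(d["at"])-INFO[c]["t"]),1))
cv2.imwrite("pics/park2.png",np.hstack([cv2.resize(ims["top"][140:260,180:340],None,fx=2.5,fy=2.5),cv2.resize(ims["side"][140:300,220:430],(394,300))])[:,:,::-1])
```

```text
open 13.5 [398.9 164.1  42. ] yaw 0.3 F [-0.3  0.  -0.3] M [-0.03 -0.15  0.07] w 0.4 j7 -0.61
 15.5 [439.7 -98.8 249.3] yaw 0.3 F [-0.4  0.1 -0.1] M [-0.01 -0.12  0.03] w 0.396 j7 0.33
top [398.09 158.24   0.69] 0.034
top bath 0.78 [393.3 156.6   3. ]
top park_ring 0.45 [402.7 165.5   3. ]
top bath_ring 0.67 [575.   -7.3   3.6]
side [4.0246e+02 1.5981e+02 3.4000e-01] 0.071
side bath 0.7 [393.8 159.7  -3.6]
side park_ring 0.73 [ 4.011e+02  1.657e+02 -1.000e-01]
side bath_ring 0.65 [580.6  -2.2   2.4]
```

View pics/park2.png

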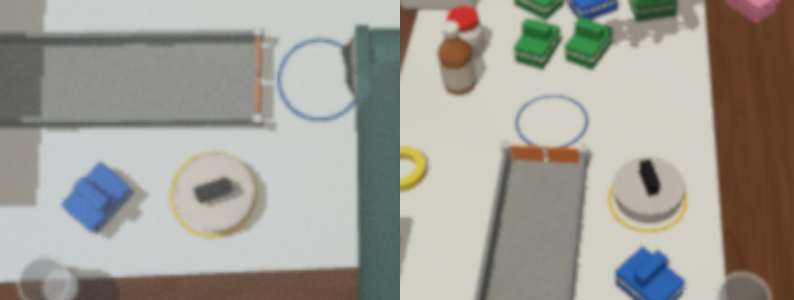

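The bath stands flat but about 6 mm short in +y, from friction lag caused by down-force. I'll re-grip slightly higher and nudge it the rest of the way.

Run:
```python
from h import *
a=.30
robot.movep([399.5,158.5,120],rot(a)); grip(.45); robot.servo_line([399.5,158.5,43],feed=100); grip(0,40); st("grip")
robot.servo_line([399,164,43.7],feed=30); robot.hold(.3); st("a")
o=robot.observe()["tcp_pos"]
robot.servo_line([399+399-o[0],164+164-o[1],43.7],feed=30); robot.hold(.3); st("b")
grip(.45); st("rel"); robot.servo_line([399,164,130],feed=150); robot.movep([440,-100,250],rot(a))
G=[(390,-327),(630,-335),(516.6,-191),(619,-190.6)]
ims=look(); t=np.linspace(0,6.28,40)
for g,r in zip(G,racks(G,ims)): print(g,r and (np.round(r[0],2),round(r[1],2),r[2]))
B=[np.r_[np.c_[58*np.cos(t),58*np.sin(t),0*t],np.c_[60*np.cos(t),60*np.sin(t),36+0*t]],KNOB[0]]
for c in ims:
    ds=viewer.silhouettes("bath",c)
    if ds: p,f=fitm({c:ds[0]["mask"]},B,(399,160,.3),d=(6,6,.3)); print(c,np.round(p,2),round(f,3))
```

```text
grip 18.7 [399.4 158.3  43.3] yaw 0.3 F [-1.5 -0.6  6.6] M [-0.3   0.41 -0.03] w 0.237 j7 -0.72
a 19.3 [398.7 163.7  43.4] yaw 0.3 F [-0.4 -0.5 -6.4] M [ 0.02 -0.04 -0.01] w 0.236 j7 -0.73
b 19.9 [399.3 164.3  43.7] yaw 0.3 F [-0.3  0.2 -6.8] M [-0.03 -0.1   0.01] w 0.239 j7 -0.73
rel 20.4 [399.5 164.4  43.9] yaw 0.3 F [-1.1  0.6  0.4] M [-0.05 -0.07 -0.03] w 0.45 j7 -0.73
(390, -327) (array([ 3.9073e+02, -3.2687e+02,  2.4000e-01]), np.float64(0.13), 2)
(630, -335) (array([ 629.07, -335.02,    2.56]), np.float64(0.1), 2)
(516.6, -191) (array([ 515.59, -192.46,    1.15]), np.float64(0.3), 2)
(619, -190.6) (array([ 617.31, -193.65,    1.33]), np.float64(0.34), 2)
top [398.23 161.89   0.42] 0.052
side [4.0216e+02 1.6634e+02 3.2000e-01] 0.042
```

Bath parked: the fits bracket (399,164). Now the first rack.

```bash
cat >> h.py <<'E'
ZR=49.
def deliver(p,via,yt):
    x,y,a=p; tgt=H(0,yt); front=H(0,-95)
    ops=[]
    for k in(-1,0,1):
        ap=a+k*np.pi
        for at in(yawnear(HY,ap),yawnear(HY,ap)+np.pi,yawnear(HY,ap)-np.pi):
            if abs(at-ap)>2: continue
            js=[kin.ik([*q,ZR],rot(b)) for q,b in(((x,y),ap),(front,at),(tgt,at))]
            if all(j is not None for j in js): ops.append((max(abs(j[6]) for j in js)+.5*abs(at-ap),ap,at))
    _,ap,at=min(ops); print("yaws",round(ap,2),round(at,2))
    robot.movep([x,y,150],rot(ap)); grip(.6); robot.servo_line([x,y,ZR],feed=120); st("down")
    grip(0,30); st("grip")
    if robot.observe()["grip_width"]<.15: print("MISSED"); return
    robot.servo_line([x,y,ZR+6],feed=40)
    for q in via: robot.servo_line([*q,ZR+6],feed=120)
    robot.servo_line([*front,ZR+6],feed=80,rotation=rot(at)); robot.servo_line([*front,ZR],feed=25); st("front")
    if robot.observe()["grip_width"]<.15: print("LOST"); return
    for k in np.linspace(0,yt,4): robot.servo_line([*H(0,k),ZR],feed=70); st(f" y{k:.0f}")
    grip(.5); robot.servo_line([*tgt,110],feed=120); st("rel")
E
python3 - <<'E'
from h import *
deliver((516.3,-191.5,1.25),[(535,-115)],385)
robot.movep([*H(0,200),260],rot(tyaw()))
ims=look(); cv2.imwrite("pics/r1.png",np.hstack([cv2.resize(ims["top"][130:240,150:420],None,fx=1.5,fy=1.5),cv2.resize(ims["side"][100:340,220:440],(220,165))])[:,:,::-1] if 0 else np.hstack([cv2.resize(ims["top"][100:260,150:420],(540,320)),cv2.resize(ims["side"][100:340,220:412],(256,320))])[:,:,::-1])
E
```

```text
yaws 1.25 -0.03
down 24.7 [ 516.9 -191.4   49.6] yaw 1.25 F [ 0.6 -0.1  0.3] M [ 0.03 -0.13  0.04] w 0.601 j7 0.9
grip 25.3 [ 516.5 -192.1   49.3] yaw 1.25 F [-0.4 -2.   2.6] M [-0.43 -0.05 -0.06] w 0.239 j7 0.9
front 28.3 [573.6  -7.1  49.3] yaw -0.03 F [-0.7  0.6  3.8] M [-0.19  0.13 -0.04] w 0.243 j7 -0.52
 y0 29.9 [577.   85.4  49.3] yaw -0.03 F [-0.5 -8.2  8. ] M [-2.25 -0.13  0.08] w 0.234 j7 -0.68
 y128 31.8 [580.9 216.1  49. ] yaw -0.03 F [ 0.5  0.3 -1.3] M [ 0.05  0.03 -0.06] w 0.234 j7 -0.86
 y257 33.8 [585.4 344.   49. ] yaw -0.03 F [-0.3  0.3 -1.6] M [ 0.03 -0.09 -0.05] w 0.238 j7 -1.01
 y385 35.8 [589.8 472.3  49. ] yaw -0.03 F [ 0.1 -0.1 -2.1] M [-0.02 -0.06 -0.05] w 0.239 j7 -1.1
rel 37.0 [589.5 472.5 109.9] yaw -0.03 F [-0.5 -0.2 -0.5] M [-0.1  -0.1   0.06] w 0.502 j7 -1.07
```

View pics/r1.png

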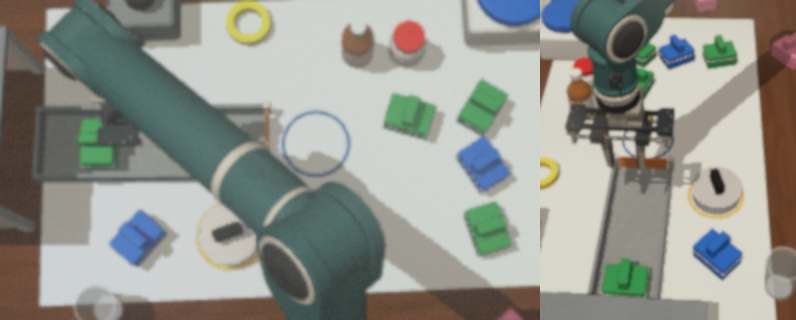

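Rack 1 is inside, upright, and the leaves are shut. Going on with rack 2, with a fresh top-view fit.

```bash
sed -i 's/robot.servo_line(\[\*H(0,k),ZR\],feed=70)/robot.servo_line([*H(0,k),ZR-.5],feed=70)/' h.py
python3 - <<'E'
from h import *
G=[(619,-190.6),(390,-327),(630,-335)]
rs=racks(G,look(("top",)),cams=("top",))
for r in rs: print(r and (np.round(r[0],2),round(r[1],2)))
p,f,_=rs[0]
if f<.15 and np.hypot(p[0]-619,p[1]+191)<60:
    deliver(p,[(600,-115)],317)
    robot.movep([*H(0,130),260],rot(tyaw()))
    rs=racks(G[1:]+[(589,473),(587,405)],look(("top",)),cams=("top",))
    for r in rs: print(r and (np.round(r[0],2),round(r[1],2)))
    st()
E
```

```text
None
(array([ 3.8858e+02, -3.2842e+02,  3.3000e-01]), np.float64(0.14))
(array([ 628.58, -334.39,    2.56]), np.float64(0.09))Traceback (most recent call last):
  File "<stdin>", line 5, in <module>
TypeError: cannot unpack non-iterable NoneType object
```

```bash
cat >> h.py <<'E'
def find(x,y,cams=("top",)):
    for _ in range(4):
        r=racks([(x,y)],look(cams),cams=cams)[0]
        if r is not None and r[1]<.17: return r
        print("retry",r)
E
python3 - <<'E'
from h import *
r=find(619,-190.6); print(r)
if r:
    deliver(r[0],[(600,-115)],317)
    robot.movep([*H(0,130),260],rot(tyaw()))
    for g in [(390,-327),(630,-335),(589,473),(587,405)]:
        r=find(*g); print(r and (np.round(r[0],2),round(r[1],2)))
    st()
E
```

```text
(array([ 617.76041879, -191.87376666,    1.24337288]), np.float64(0.06094108129971687), 1)
yaws 1.24 -0.03
down 41.4 [ 618.5 -191.8   49.8] yaw 1.24 F [0.3 0.8 0.1] M [-0.01 -0.14 -0.03] w 0.602 j7 0.97
grip 42.0 [ 617.8 -191.9   49.2] yaw 1.24 F [-0.3 -0.1  1.5] M [ 0.04 -0.05  0.01] w 0.237 j7 0.97
front 45.0 [573.5  -7.3  49.1] yaw -0.03 F [-0.9 -0.9  1.8] M [-0.17  0.01 -0.  ] w 0.238 j7 -0.45
 y0 46.5 [576.9  86.   49. ] yaw -0.03 F [-0.3 -8.   7.6] M [-2.19 -0.05  0.06] w 0.236 j7 -0.61
 y106 48.2 [579.9 194.   48.4] yaw -0.03 F [-0.4 -0.4 -2.2] M [0.01 0.01 0.04] w 0.236 j7 -0.77
 y211 49.8 [583.8 298.6  48.5] yaw -0.03 F [-0.5 -0.4 -1.8] M [-0.03 -0.14 -0.01] w 0.235 j7 -0.9
 y317 51.5 [587.3 404.4  48.4] yaw -0.03 F [-0.1 -0.8 -2.1] M [-0.17 -0.07 -0.  ] w 0.24 j7 -1.0
rel 52.7 [587.1 404.5 109.8] yaw -0.03 F [-0.2 -0.6 -0. ] M [-0.02 -0.08  0.  ] w 0.5 j7 -0.98
(array([ 3.8723e+02, -3.2726e+02,  2.5000e-01]), np.float64(0.05))
(array([ 629.53, -334.87,    2.54]), np.float64(0.08))
(array([585.19, 454.  ,   3.21]), np.float64(0.14))
retry (array([587.00669296, 450.90557802,   2.0406646 ]), np.float64(0.24637199512573393), 1)
retry None
(array([586.95, 451.95,   3.1 ]), np.float64(0.07))
 54.2 [580.9 218.  260. ] yaw -0.03 F [-0.6  0.3  0.8] M [-0.04 -0.08  0.01] w 0.501 j7 -0.67
```

Run:
```python
from h import *
robot.movep([440,-100,260],rot(.3))
ims=look(); cv2.imwrite("pics/r2.png",np.hstack([cv2.resize(ims["top"][100:260,150:350],(500,400)),cv2.resize(ims["side"][180:340,220:340],(300,400))])[:,:,::-1])
```

```text
(no output)
```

View pics/r2.png

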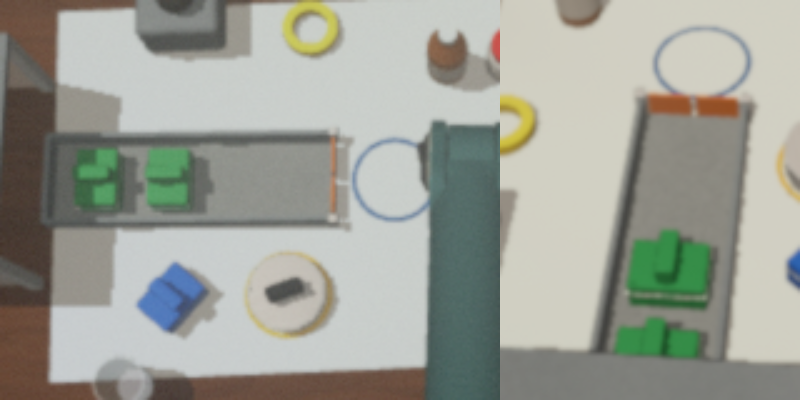

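```bash
sed -i 's/grip(0,30)/grip(0,55)/' h.py
python3 - <<'E'
from h import *
for g in [(587,452),(583,360),(387,-327)]:
    r=find(*g); print(r and (np.round(r[0],2),round(r[1],2)), r and np.round((r[0][:2]-HATCH)@[-np.sin(HY),np.cos(HY)]))
r=find(630,-335); print(r)
E
```

```text
(array([5.8587e+02, 4.5277e+02, 1.0000e-02]), np.float64(0.04)) 365.0
(array([583.34, 342.  ,   0.  ]), np.float64(0.06)) 254.0
(array([ 3.8864e+02, -3.2773e+02,  3.3000e-01]), np.float64(0.13)) -422.0
retry None
(array([ 628.52469185, -335.5098301 ,    2.55274491]), np.float64(0.05260930888575455), 1)
```

Run:
```python
from h import *
r=find(388,-327.5); p=r[0]; p[2]=min(p[2],.3) if p[2]<1 else p[2]; print(p,r[1])
deliver(p,[(395,-180)],225)
robot.movep([*H(0,0),260],rot(tyaw()))
for g in [(586,452),(584,370),(584,312)]:
    r=find(*g); print(r and (np.round(r[0],2),round(r[1],2)), r and np.round((r[0][:2]-HATCH)@[-np.sin(HY),np.cos(HY)]))
r=find(629,-335); print(r)
```

```text
[ 3.89529270e+02 -3.27211725e+02  2.62791650e-01] 0.06675291073738676
yaws 0.26 -0.03
down 58.6 [ 390.  -327.5   49.5] yaw 0.26 F [ 0.5 -0.6 -0.3] M [-0.08 -0.11  0.01] w 0.602 j7 0.62
grip 59.2 [ 389.5 -327.3   49.2] yaw 0.26 F [-0.5 -0.6  3.4] M [ 0.03  0.04 -0.03] w 0.236 j7 0.62
front 64.5 [573.6  -7.   49.2] yaw -0.03 F [-1.2 -0.5  2.6] M [-0.09  0.08  0.02] w 0.235 j7 -0.31
 y0 66.0 [577.7  85.3  49.4] yaw -0.04 F [ 0.4 -9.7 10.1] M [-2.31 -0.1  -0.03] w 0.237 j7 -0.48
 y75 67.2 [580.4 162.4  49.5] yaw -0.03 F [ 1.9 -5.5  9.2] M [-1.39 -0.3   0.01] w 0.233 j7 -0.6
 y150 68.5 [582.7 238.6  49.6] yaw -0.03 F [ 1.5 -3.5  8.7] M [-0.86 -0.38  0.03] w 0.236 j7 -0.7
 y225 69.7 [585.5 312.6  49.8] yaw -0.03 F [ 2.7 -5.2 10.2] M [-1.3  -0.43  0.04] w 0.236 j7 -0.79
rel 70.9 [583.9 312.5 109.7] yaw -0.03 F [ 0.5  0.4 -0.8] M [-0.02 -0.1  -0.01] w 0.499 j7 -0.77
(array([ 5.8746e+02,  4.5260e+02, -1.0000e-02]), np.float64(0.05)) 365.0
retry (array([5.85226549e+02, 3.74635660e+02, 6.90588429e-02]), np.float64(0.18387137935434472), 1)
(array([5.8747e+02, 3.7240e+02, 1.0000e-02]), np.float64(0.15)) 285.0
(array([5.8459e+02, 3.0511e+02, 3.0000e-02]), np.float64(0.09)) 217.0
retry (array([ 618.24480263, -303.42536542,    1.49394821]), np.float64(0.31589419475655434), 1)
(array([ 618.84676043, -302.12885586,    2.54410397]), np.float64(0.08042553191489366), 1)
```

Rack 3 is in at y=217. Rack 4 has been knocked to (619,-302), so I'm re-measuring it and delivering it.

Run:
```python
from h import *
r=find(619,-302); print(r)
deliver(r[0],[(605,-180)],148)
robot.movep([440,-100,260],rot(.3))
for g in [(586,452),(586,372),(584,305),(581,232)]:
    r=find(*g); print(r and (np.round(r[0],2),round(r[1],2)), r and np.round((r[0][:2]-HATCH)@[-np.sin(HY),np.cos(HY)]))
ims=look(); cv2.imwrite("pics/r4.png",np.hstack([cv2.resize(ims["top"][100:260,150:430],(525,300)),cv2.resize(ims["side"][120:340,220:405],(252,300))])[:,:,::-1])
```

```text
(array([ 620.99738138, -305.53417671,    2.56096115]), np.float64(0.08775684931506844), 1)
yaws 5.7 6.25
down 75.5 [ 621.7 -305.8   49.8] yaw -0.58 F [0.8 0.5 0. ] M [-0.01 -0.03 -0.01] w 0.599 j7 -0.25
grip 76.1 [ 620.6 -305.3   49.2] yaw -0.58 F [-2.5  1.3  3.5] M [ 0.21  0.6  -0.03] w 0.238 j7 -0.25
front 80.3 [573.6  -7.1  49.1] yaw -0.03 F [ 0.2 -0.2  0.8] M [-0.1  -0.05 -0.03] w 0.236 j7 -0.28
 y0 81.8 [577.4  86.   49.2] yaw -0.03 F [ 1.6 -9.   9. ] M [-2.27 -0.15  0.08] w 0.234 j7 -0.44
 y49 82.7 [578.8 138.1  49.2] yaw -0.03 F [ 0.5 -3.2  7.1] M [-0.99 -0.12  0.01] w 0.239 j7 -0.52
 y99 83.6 [580.2 188.4  49.2] yaw -0.03 F [ 0.6 -3.   6.4] M [-0.49 -0.26  0.08] w 0.236 j7 -0.59
 y148 84.4 [581.8 237.5  49.3] yaw -0.03 F [ 1.6 -1.7  6.9] M [-0.65 -0.22  0.06] w 0.233 j7 -0.66
rel 85.6 [581.3 235.6 109.7] yaw -0.03 F [ 0.1 -0.4 -0.5] M [-0.01 -0.12  0.02] w 0.504 j7 -0.64
(array([ 5.8903e+02,  4.5219e+02, -3.0000e-02]), np.float64(0.17)) 364.0
(array([ 5.8661e+02,  3.7162e+02, -2.0000e-02]), np.float64(0.13)) 284.0
(array([ 5.8626e+02,  3.0605e+02, -2.0000e-02]), np.float64(0.07)) 218.0
(array([ 5.8209e+02,  2.3552e+02, -9.0000e-02]), np.float64(0.1)) 148.0
```

View pics/r4.png

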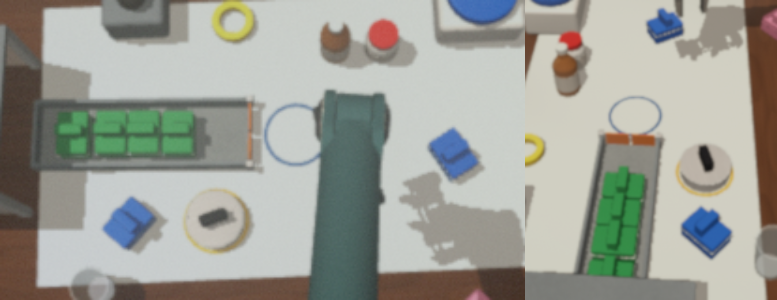

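All four racks are inside with the leaves shut, and blue1 and blue2 haven't moved. Now the bath goes back.

Run:
```python
from h import *
a=.30; home=H(0,-95); print(home)
robot.movep([399.4,164.3,120],rot(a)); grip(.45); robot.servo_line([399.4,164.3,43],feed=100); grip(0,55); st("grip")
slide([(440,8),home],43.2,60,step=60); robot.hold(.3); st("home")
for _ in range(2):
    d=home-np.array(robot.observe()["tcp_pos"][:2])
    if np.hypot(*d)>1: robot.servo_line([*(home+d),43.3],feed=30); robot.hold(.3); st("fix")
grip(.45); robot.hold(.2); st("rel"); robot.servo_line([*robot.observe()["tcp_pos"][:2],140],feed=120); robot.movep([269,-560,230],rot(-1.1)); st()
ims=look(); t=np.linspace(0,6.28,40)
B=[np.r_[np.c_[58*np.cos(t),58*np.sin(t),0*t],np.c_[60*np.cos(t),60*np.sin(t),36+0*t]],KNOB[0]]
for c in ims:
    ds=viewer.silhouettes("bath",c)
    if ds: p,f=fitm({c:ds[0]["mask"]},B,(*home,.3),d=(6,6,.3)); print(c,np.round(p,2),round(f,3))
cv2.imwrite("pics/end.png",np.hstack([cv2.resize(ims["top"][100:260,150:430],(525,300)),cv2.resize(ims["side"][120:340,220:405],(252,300))])[:,:,::-1])
cv2.imwrite("pics/endbath.png",cv2.resize(ims["top"][130:215,270:345],None,fx=7,fy=7,interpolation=cv2.INTER_CUBIC)[:,:,::-1])
```

```text
[573.27062228  -6.94509529]
grip 90.4 [399.6 164.3  43.4] yaw 0.3 F [-0.4 -1.   5.8] M [-0.2   0.19 -0.01] w 0.235 j7 -0.54
  slide 93.4 [440.2   9.5  43.4] yaw 0.3 F [-1.2  5.2  3.4] M [ 1.05  0.18 -0.1 ] w 0.233 j7 -0.16
  slide 95.9 [568.4  -6.6  43.2] yaw 0.3 F [-12.6   2.1  15.9] M [ 0.26  2.89 -0.02] w 0.234 j7 -0.08
home 96.2 [568.4  -6.6  43.2] yaw 0.3 F [-13.5   1.4  15.9] M [ 0.34  2.86 -0.04] w 0.234 j7 -0.08
fix 96.8 [574.6  -7.2  43.3] yaw 0.3 F [-7.7  1.8 10.8] M [ 0.2   2.2  -0.04] w 0.236 j7 -0.08
fix 97.5 [572.9  -7.   43.7] yaw 0.3 F [ 4.6 -0.5  3.7] M [-0.27 -0.92  0.05] w 0.234 j7 -0.08
rel 98.1 [571.8  -6.7  43.2] yaw 0.3 F [ 0.2 -0.  -0.1] M [-0.06 -0.02  0.03] w 0.451 j7 -0.08
 101.4 [ 270.5 -559.   229.8] yaw -1.1 F [-0.3  0.6  0.4] M [0.   0.01 0.01] w 0.448 j7 -0.11
top [ 5.7307e+02 -7.8800e+00  4.7000e-01] 0.043
side [ 5.7616e+02 -4.4500e+00  4.7000e-01] 0.045
```

View pics/end.png

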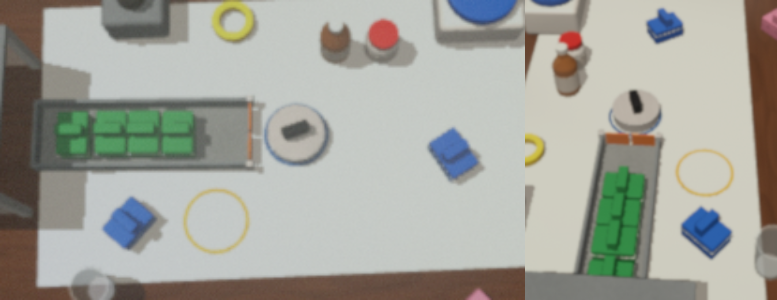

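View pics/endbath.png

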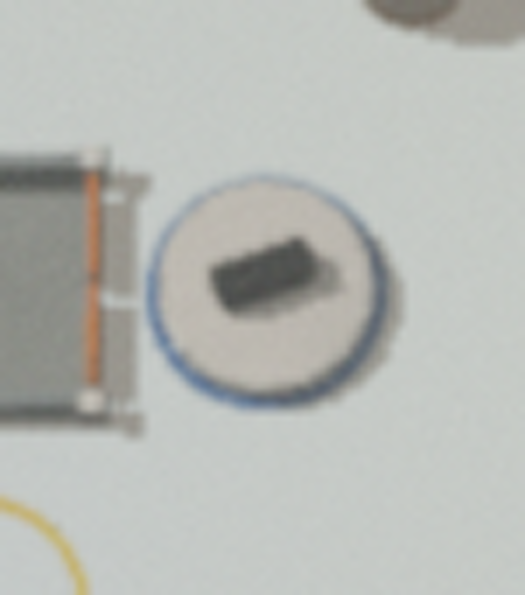

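The bath sits within 1–2 mm of its starting place, with blue ring showing around it. Four greens are in the lane, the leaves are shut, and no green is left on the bench, so I'm handing in.

```bash
python3 -c "
from cell import robot
robot.job_done()"
```

```text
the job is handed in; nothing more can be done
```

The job is done and handed in at about 101 s of the 210 s allowed. I slid the bath to the yellow ring, pushed all four green racks that were there through the flap, then slid the bath back to its blue ring.

**Last checks**
- **Racks:** All four stand upright in the lane, about 148, 218, 284 and 364 mm past the flap. The tail of the last one is about 116 mm past it.
- **Flap:** Both leaves look shut in the last pictures.
- **Bath:** It stands flat on the blue ring, within about 2 mm of where it started. The two cameras disagreed by about 3 mm.
- **Everything else:** Both blue racks and the other bystanders in the final picture look unmoved. I kept clear of both pink look-alikes but did not check them at the end.

**What did not go cleanly**
- **Parking the bath:** The first slide stopped about 6 mm short because the tool was pressing it down. I re-gripped and nudged it into place; during that nudge the tool was carrying almost its full weight, so it may have come up by a few tenths of a millimetre.
- **Bath return:** The tool pressed down again, with about 16 N downwards and 13 N sideways. I corrected the last few millimetres before letting go.
- **Slips at the flap:** Racks 1 and 2 ended about 20 and 63 mm short of their targets. Rack 2's slip was probably the slackened grip. I gripped the last two racks harder, and rack 3 pushed rack 2 further in.
- **Knocked rack:** Rack 4 was knocked about 34 mm while the arm was elsewhere. I measured it again before picking it up.

I carried each rack about 6 mm above the bench to the front of the flap, then set it down before pushing it through. The force readings suggest racks 1 and 2 were partly hanging from the gripper once inside the lane.

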